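# Plug the tongue actuator into the laser guard interlock and secure it with the keeper

### The job

Enable the laser guard interlock: slide the blue-tabbed keeper aside so that the slot of the leaning red switch is clear, take the yellow-headed tongue actuator out of its grey parking block and push its tongue straight into the slot, fully home with its flange flat on the switch. Then slide the keeper back over the flange until it stops against the yellow head, so that the actuator cannot come out. Leave the mirror, the lens, the post and the lens box standing where they are.

Things in the scene. Friction and masses are not known exactly. Their poses are not given: they have to be found in the camera images.
- slot_mouth (a point): centre of the slot's mouth on the upper face of the red switch. z points straight out of the slot (25 deg from vertical, leaning to the stand's front; the tongue goes in along -z), y is level, along the slot's long side, towards the keeper's open end, x points up the leaning face. Slot 9 mm (x) by 27 mm (y), 32 mm deep, plain edges. Red face 44 mm (x) by 64 mm (y), about 86 mm above the table
- stand: fixed aluminium stand under the switch, base plate 130 by 150 mm, origin near its middle on the table, x away from its front. Beyond the red face (33 to 99 mm from the slot along slot_mouth's +y) is the keeper's black guide block, 46 mm wide; its two side rails (18 to 22 mm either side in x) rise 12 mm above the face
- keeper (a joint): place q in m of the keeper, a steel plate 32 mm (x) by 42 mm (y) sliding along slot_mouth's y, 8.5 to 13.5 mm above the face. Its leading edge is at y = q - 12 mm: at 0 it covers the slot, at 0.045 it is fully aside; above 0.036 it clears the actuator's flange. Over a home actuator it meets the yellow head at about 0.023. About 2 N of friction; stays where left
- keeper_tab (a point): centre of the keeper's upright blue tab, pushed or pinched to slide it: 24 mm (x) by 12 mm (y) by 29 mm (z), axes as slot_mouth, from 13 to 42 mm above the switch face, at y = q + 22 mm from the slot. Both its sides in y are free above the plate and rails
- actuator_head (a point): centre of the yellow head of the loose actuator (about 120 g): 16 mm (x) by 22 mm (y) by 48 mm (z). Steel flange below it, 24 by 42 by 6 mm, underside 30 mm below this point; then the flat tongue 6 mm (x) by 24 mm (y), 26 mm long, end slightly tapered. z from tongue to head, y along the tongue's width; same after a half turn about z. Starts upright in the parking block, flange on its top
- tongue_tip (a point): middle of the tongue's end, 56 mm below actuator_head, same axes
- park: grey parking block fixed on the table, 50 mm (x) by 62 mm (y), 42 mm high, with a slot 10 by 28 mm, 34 mm deep, in its top, where the actuator stands loosely, tongue's width along y; foot 80 mm long in x and 6 mm high. Origin at the centre of its underside
- mirror: bystander: mirror in a black mount on a post with a grey foot, 75 by 91 mm and 124 mm high; origin at the centre of its underside
- lens: bystander: lens in a black ring on a short post with a bar foot, 58 by 77 mm and 93 mm high; origin at the centre of its underside
- post: bystander: black post holder with a steel post and a grey foot, 50 by 70 mm and 103 mm high; origin at the centre of its underside
- lens_box: bystander: small pink octagonal box, 38 by 42 mm and 19 mm high; origin at the centre of its underside
Not all that is in view belongs to the job. Of the things that look like the part that bears actuator_head, the larger one is meant.

How it is judged:
By the outcome, as a careful person would: the job done as asked, in the order asked, and still so for the second after the job is handed in, with the robot touching nothing.
It also fails if it takes over 72 s, if anything falls off the work surface, if the arm or the gripper's body presses on something with over 40 N, if the wrist force passes 120 N, or if a joint passes its speed limit or range.

### The arm

A 6-joint arm with a two-finger parallel gripper is mounted at the origin on a cart in front of the work surface, level with it; the furniture and walls round the work are solid. World frame = base frame: x ahead of the robot, y to its left, z up, the work surface at z = 0. Lengths are in m, angles in degrees, forces in N, time in s.
With the tool pointing down it reaches from about 0.3 to 0.75 m from the base axis. Payload 8.5 kg.
Tool frame: the origin (TCP) lies on the centre line of the jaws, within the pads' length; the fingertips stand 14 mm ahead of it and the grasp point (between the pads) lies 5 mm behind it; z points along the fingers, x is the direction in which the jaws open and shut, and the axes are right-handed (so a half turn about z gives the same grasp; the last joint's range is limited). The gripper opens to 85 mm and grips with 20 to 120 N. Pads are 22 mm wide; open, the fingers measure 114 mm over their backs; the gripper's body (76 mm by 85 mm) begins 54 mm behind the grasp point. The pads swing forward as they close: fully open they stand 13 mm farther back than shut.
Start: joints at [59.341, 21.807, 74.336, -0, 83.858, -12.336], TCP at [0.173, 0.522, 0.245] pointing down, gripper open.
Joint ranges: [-178.18, 178.18], [-50.72, 133.34], [12.68, 142.11], [-81.47, 261.47], [9.98, 163.14], [-165.26, 165.26]. Speed limits (degrees/s): [136.94, 136.94, 180, 180, 180, 180].

### API

Orientations are given as a 3x3 rotation matrix whose columns are the frame's x, y, z axes.
In Python, from rig import * gives the robot as it stands.
- The arm moves only by the shell command python3 -m crank 'ROWS' [FORCE]. ROWS is JSON, one flat list of numbers, 7 for each row, row after row: the turn, a rotation vector about the world's x, y, z in rad, then the shift along the world's x, y, z in m, then the opening in per cent of the stroke, from 0 (shut) to 100 (fully open). A call has 1 to 20 rows; each row shifts and turns the commanded pose from where the row before left it; what a row does not reach is not made up. A row lasts 1/10 s, in which the tool goes at most 50 mm and 8.59 degrees, less where a joint would pass 70% of its speed; a pose out of reach is approached as far as the arm can. A call is refused whole if a number of a shift passes 0.05 or a number of a turn 0.15, either way. A call with a gripper value outside its range is refused whole. The fingers move at their own pace and stop on an object; FORCE is the grip in N (left out, the last holds). Time passes only in rows, so rows that do not move let the fingers close. It gives the time, the measured TCP pose, the force and the opening at its end, in the units of the state.
- observe(): the state, without advancing time (a new reading comes with each control period).
- get_image(name): name is "side" or "top" or "wrist"; returns a dict with "frame" (384x512x3 uint8, red, green, blue), "fov_y" (degrees; the focal length in pixels is half the picture's height over the tangent of half this angle, whatever the lens; pixels are square), "cx", "cy" (the principal point, pixels), "world_to_cam" (4x4, takes a point from world to camera coordinates). Camera axes: x right, y up, looking along -z (the intrinsics and any distortion apply to the point x, -y, -z); pixel columns grow to the right and rows downward; lengths in m; the calibration is good to about 2 mm. A picture is of the moment at which its call begins. There is no depth.
- close_job(): hands the job in, once; it reports no verdict.
The state is a dict: "time_s": time; "q": joint angles; "qvel": joint speeds; "joint_efforts": joint torques, N m; "position": TCP position; "tool_rot": TCP orientation; "ft_force": force on the tool from outside, world axes, zero at the start; "wrist_torque": the same for the moment, N m; "grip_width": finger opening in m.
Only numpy, scipy, OpenCV 4.12 (cv2) and the standard library are available. Lean on these libraries where they do the work, as an engineer would, in place of code of your own. Each camera call takes 0.05 s, during which the arm holds its last target. There are 200 camera calls.

## Working session

There is one attempt and no reset: what is moved stays moved. The work goes in short steps, Python scripts to look and compute and a shell command to move; the robot and the scene stay as the last step left them, time stands still between calls to the robot, and variables do not carry over. Pictures are saved under pics/ and viewed, about 8 in all and at most 12, crops included, and the job is handed in when it is done.

```bash
ls; mkdir -p pics; python3 - <<'E'
from rig import *
import cv2,numpy as np
s=observe();print(s)
for n in ["side","top","wrist"]:
    d=get_image(n);cv2.imwrite(f"pics/{n}0.png",d["frame"][:,:,::-1])
    print(n,d["fov_y"],d["cx"],d["cy"],np.round(d["world_to_cam"],4).tolist(),[k for k in d])
E
```

```text
pics
{'time_s': 0.0, 'q': array([ 5.93411825e+01,  2.18410809e+01,  7.43866350e+01, -4.88548402e-04,
        8.38572901e+01, -1.23364688e+01]), 'qvel': array([-0.01627567, -0.02582204,  0.06187092,  0.16490687, -0.06842883,
        0.07951715]), 'joint_efforts': array([ 1.21510529e-03, -4.48459196e+01, -2.31285095e+01, -1.02302731e-04,
        4.68106678e-03, -4.89585545e-06]), 'position': array([0.17276289, 0.52186496, 0.24469984]), 'tool_rot': array([[ 3.14361347e-01,  9.49303103e-01, -7.49249526e-04],
       [ 9.49302290e-01, -3.14362089e-01, -1.28057426e-03],
       [-1.45118876e-03, -3.08701241e-04, -9.99998899e-01]]), 'ft_force': array([-0.32948955, -0.69954724, -0.42317775]), 'wrist_torque': array([-0.01318037, -0.01880665,  0.03619418]), 'grip_width': 0.08547146540026275}
side 48.76370562473183 260.79942629621695 196.1779560179511 [[0.9959, -0.0893, -0.0129, -0.5392], [0.0674, 0.6412, 0.7644, -0.0591], [-0.0599, -0.7622, 0.6446, -1.3626], [0.0, 0.0, 0.0, 1.0]] ['frame', 'fov_y', 'cx', 'cy', 'world_to_cam']
top 43.791565341809125 256.6385826293856 196.17699450999953 [[-0.3796, -0.9251, 0.0046, 0.1415], [0.8897, -0.3637, 0.2758, -0.5114], [-0.2535, 0.1088, 0.9612, -1.3819], [0.0, 0.0, 0.0, 1.0]] ['frame', 'fov_y', 'cx', 'cy', 'world_to_cam']
wrist 66.20742690743015 254.89660330056142 192.19183480757283 [[0.3145, 0.9493, -0.0018, -0.5487], [-0.9013, 0.298, -0.3143, 0.0408], [-0.2978, 0.1005, 0.9493, -0.381], [0.0, 0.0, 0.0, 1.0]] ['frame', 'fov_y', 'cx', 'cy', 'world_to_cam']
```

View pics/side0.png

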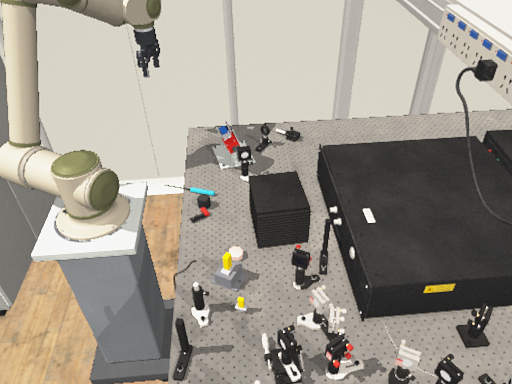

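View pics/top0.png

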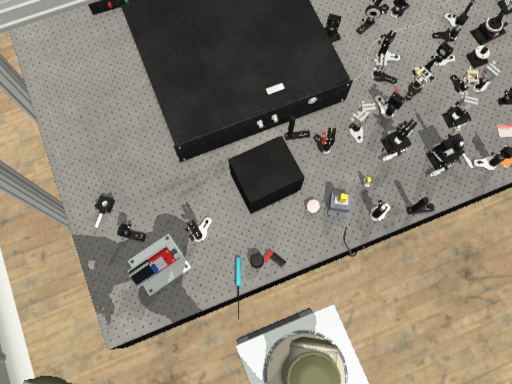

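```bash
cat > h.py <<'E'
import numpy as np,cv2
from rig import *
def cam(d):
    f=192/np.tan(np.radians(d["fov_y"]/2));W=np.array(d["world_to_cam"]);return f,d["cx"],d["cy"],W
def ray(d,p):
    f,cx,cy,W=cam(d);v=np.array([(p[0]-cx)/f,-(p[1]-cy)/f,-1]);R=W[:3,:3]
    v=R.T@v;return -R.T@W[:3,3],v/np.linalg.norm(v)
def onz(d,p,z):
    o,v=ray(d,p);return o+v*(z-o[2])/v[2]
def proj(d,X):
    f,cx,cy,W=cam(d);c=W[:3,:3]@np.array(X)+W[:3,3];return np.array([cx+f*c[0]/-c[2],cy-f*c[1]/-c[2]])
def tri(obs):
    A=np.zeros((3,3));b=np.zeros(3);L=[]
    for d,p in obs:
        o,v=ray(d,p);M=np.eye(3)-np.outer(v,v);A+=M;b+=M@o;L.append((o,M))
    X=np.linalg.solve(A,b);return X,[float(np.linalg.norm(M@(X-o))) for o,M in L]
def mask(im,c):
    h=cv2.cvtColor(im,cv2.COLOR_RGB2HSV);H,S,V=[h[...,i].astype(int) for i in range(3)]
    return {'yellow':(H>20)&(H<33)&(S>140)&(V>110),'red':((H<8)|(H>172))&(S>140)&(V>90),'blue':(H>105)&(H<125)&(S>130)&(V>60)}[c].astype(np.uint8)
def blobs(im,c,mn=8):
    n,l,s,ce=cv2.connectedComponentsWithStats(mask(im,c));return [(s[i].tolist(),ce[i].round(1).tolist()) for i in range(1,n) if s[i][4]>=mn]
E
python3 - <<'E'
from h import *
T=get_image("top");S=get_image("side");W=get_image("wrist")
c=lambda im,x,y,w,h,k:cv2.resize(im[y:y+h,x:x+w],None,fx=k,fy=k,interpolation=cv2.INTER_CUBIC)
a=np.hstack([c(T["frame"],110,210,100,75,4),c(S["frame"],190,110,100,75,4)])
b=np.hstack([c(T["frame"],300,170,100,75,4),c(S["frame"],190,235,100,75,4)])
cv2.imwrite("pics/comp.png",np.vstack([a,b])[:,:,::-1])
for n,d in(("top",T),("side",S),("wrist",W)):
    for k in("yellow","red","blue"):print(n,k,blobs(d["frame"],k))
E
```

```text
top yellow [([366, 177, 5, 7, 25], [368.2, 180.1]), ([339, 193, 9, 9, 58], [342.7, 197.4])]
top red [([108, 2, 4, 6, 20], [109.4, 4.4]), ([396, 89, 3, 4, 9], [397.1, 90.3]), ([322, 137, 5, 8, 26], [323.5, 140.3]), ([149, 247, 26, 19, 192], [163.3, 256.2]), ([263, 251, 10, 11, 54], [267.7, 255.5])]
top blue [([151, 264, 7, 10, 42], [154.1, 268.7])]
side yellow [([222, 252, 10, 18, 125], [226.8, 260.5]), ([423, 283, 33, 10, 229], [438.9, 287.9]), ([237, 297, 7, 11, 59], [240.5, 301.7])]
side red [([223, 132, 16, 21, 141], [230.8, 142.6]), ([489, 149, 3, 3, 8], [489.9, 150.1]), ([201, 207, 8, 10, 52], [204.4, 211.0]), ([296, 245, 5, 4, 14], [297.7, 246.4]), ([346, 344, 7, 7, 32], [349.3, 347.0]), ([344, 353, 7, 6, 27], [347.5, 355.4]), ([333, 360, 7, 8, 41], [336.2, 363.8])]
side blue [([448, 14, 6, 7, 27], [450.3, 17.0]), ([459, 22, 6, 8, 32], [461.3, 25.1]), ([470, 31, 7, 8, 35], [473.4, 34.2]), ([483, 40, 8, 9, 41], [486.4, 43.8]), ([497, 51, 9, 9, 50], [501.0, 54.8]), ([219, 126, 9, 8, 51], [223.2, 129.5])]
wrist yellow []
wrist red []
wrist blue []
```

View pics/comp.png

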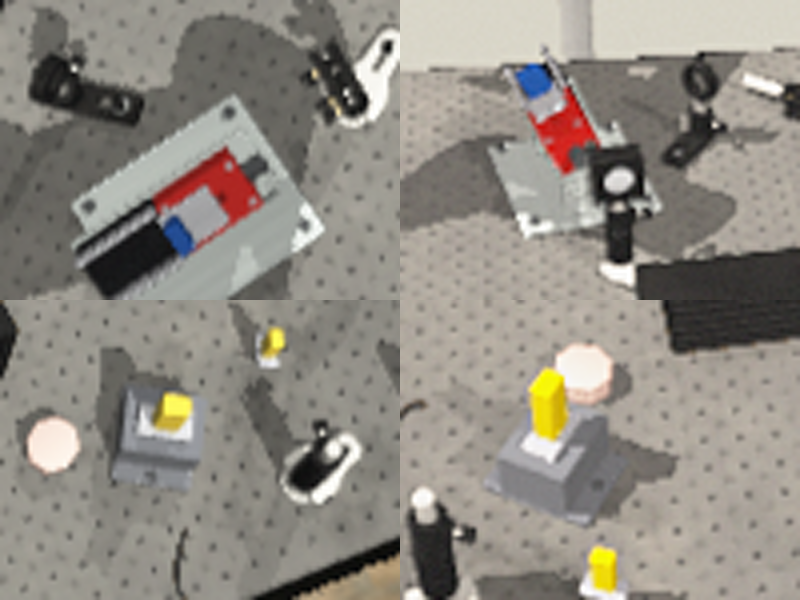

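View pics/wrist0.png

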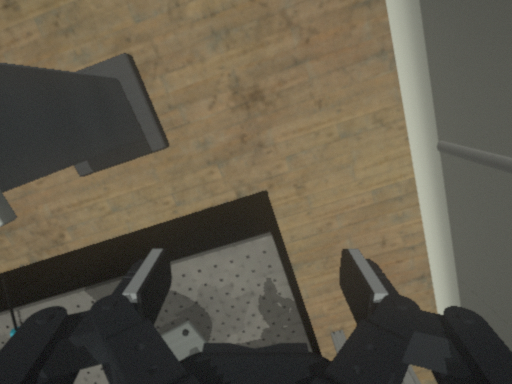

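```bash
python3 - <<'E'
from h import *
T=get_image("top");S=get_image("side")
for n,a,b in (("tab",(154.1,268.7),(223.2,129.5)),("head",(342.7,197.4),(226.8,260.5)),("red corner far(end, top)",(110+228/4,210+148/4),(0,0))):
    if b[0]: print(n,*tri([(T,a),(S,b)]))
g=lambda x,y:(110+x/4,210+y/4)
for n,p,z in (("plate c1",g(228,97),.008),("plate c2",g(325,230),.008),("plate c3",g(75,210),.008),
  ("red top end hi",g(228,148),.09),("red end lo",g(262,205),.075),("box",(313,206),.01),("lensbox",(300+52/4,170+145/4),.01)):print(n,onz(T,p,z).round(3))
k=lambda x,y:(300+x/4,170+y/4)
for n,p,z in (("park l",k(128,385),.042),("park r",k(200,395),.042),("park br",k(195,462),.042),("park bl",k(118,455),.042),("headtop",k(172,405),.09),("post foot",k(325,465),.005)):print(n,onz(T,p,z).round(3))
E
```

```text
tab [0.43027325 0.29159928 0.11100942] [0.001582088661361466, 0.0015820886613614738]
head [ 0.4247814  -0.30317489  0.07333595] [0.0009663704252161282, 0.0009663704252160262]
plate c1 [0.535 0.234 0.008]
plate c2 [0.41  0.2   0.008]
plate c3 [0.496 0.372 0.008]
red top end hi [0.478 0.239 0.09 ]
red end lo [0.433 0.232 0.075]
box [ 0.446 -0.222  0.01 ]
lensbox [ 0.445 -0.222  0.01 ]
park l [ 0.248 -0.192  0.042]
park r [ 0.221 -0.238  0.042]
park br [ 0.178 -0.214  0.042]
park bl [ 0.204 -0.163  0.042]
headtop [ 0.22  -0.205  0.09 ]
post foot [ 0.139 -0.312  0.005]
```

```bash
cat >> h.py <<'E'
from scipy.spatial.transform import Rotation as Ro
def frame(yaw):  # slot axes, yaw of sy in deg
    a=np.radians(yaw);sy=np.array([np.cos(a),np.sin(a),0]);fr=np.array([-np.sin(a),np.cos(a),0])  # fr = toward front? 
    up=np.array([0,0,1.]);xh=np.cross(sy,up);t=np.radians(25)
    sz=np.cos(t)*up-np.sin(t)*xh;return np.column_stack([np.cross(sy,sz),sy,sz])
def go(R,p,n):
    s=observe();rv=(Ro.from_matrix(R)*Ro.from_matrix(s["tool_rot"]).inv()).as_rotvec();d=np.array(p)-s["position"]
    print("total rv",rv.round(4),"shift",d.round(4),"deg",np.degrees(np.linalg.norm(rv)).round(1));print("per row/%d"%n,(rv/n).round(4),(d/n).round(5))
E
python3 - <<'E'
from h import *
F=frame(105.8);print(F.round(3))
Rt=np.column_stack([F[:,1],F[:,0],-F[:,2]])
go(Rt,[.395,.269,.195],10)
T=get_image("top");k=lambda x,y:(300+x/4,170+(y-300)/4)
for n,p,z in (("park l",k(128,385),.042),("park r",k(200,395),.042),("park br",k(195,462),.042),("park bl",k(118,455),.042),("headtop",k(172,405),.097),("post foot",k(325,465),.005)):print(n,onz(T,p,z).round(3))
E
```

```text
[[ 0.872 -0.272 -0.407]
 [ 0.247  0.962 -0.115]
 [ 0.423  0.     0.906]]
total rv [-0.0096 -0.4427  0.586 ] shift [ 0.2221 -0.2531 -0.0502] deg 42.1
per row/10 [-0.001  -0.0443  0.0586] [ 0.02221 -0.02531 -0.00502]
park l [ 0.46  -0.29   0.042]
park r [ 0.432 -0.338  0.042]
park br [ 0.385 -0.312  0.042]
park bl [ 0.412 -0.259  0.042]
headtop [ 0.422 -0.299  0.097]
post foot [ 0.349 -0.416  0.005]
```

```bash
python3 -m crank '[-0.001,-0.0443,0.0586,0.0222,-0.0253,-0.005,100,-0.001,-0.0443,0.0586,0.0222,-0.0253,-0.005,100,-0.001,-0.0443,0.0586,0.0222,-0.0253,-0.005,100,-0.001,-0.0443,0.0586,0.0222,-0.0253,-0.005,100,-0.001,-0.0443,0.0586,0.0222,-0.0253,-0.005,100,-0.001,-0.0443,0.0586,0.0222,-0.0253,-0.005,100,-0.001,-0.0443,0.0586,0.0222,-0.0253,-0.005,100,-0.001,-0.0443,0.0586,0.0222,-0.0253,-0.005,100,-0.001,-0.0443,0.0586,0.0222,-0.0253,-0.005,100,-0.001,-0.0443,0.0586,0.0222,-0.0253,-0.005,100,0,0,0,0,0,0,100,0,0,0,0,0,0,100]'
python3 - <<'E'
from h import *
W=get_image("wrist");cv2.imwrite("pics/w1.png",W["frame"][:,:,::-1])
for k in("red","blue"):print(k,blobs(W["frame"],k,40))
F=frame(105.8);s0=np.array([.447,.2736,.086]);print(s0,proj(W,s0),proj(W,s0+F@[0,.022,.0275]))
s=observe();print(s["q"].round(1),s["tool_rot"].round(3),s["ft_force"])
E
```

```text
time_s: 1.65
position: [0.3951, 0.2686, 0.1954]
tool_rot: [[-0.27, 0.873, 0.407], [0.963, 0.244, 0.114], [0.0, 0.422, -0.906]]
ft_force: [-0.8, -0.5, -0.4]
grip_width: 0.085
red [([199, 157, 74, 55, 1860], [223.9, 179.6])]
blue [([261, 191, 17, 30, 419], [268.8, 205.8])]
[0.447  0.2736 0.086 ] [245.1096357 190.9533158] [271.38707599 201.52195238]
[ 21.3   9.7 105.7  -3.6  39.8 -82.2] [[-0.271  0.872  0.407]
 [ 0.963  0.246  0.115]
 [ 0.     0.423 -0.906]] [-0.71200746 -0.13633688 -0.06387338]
```

View pics/w1.png

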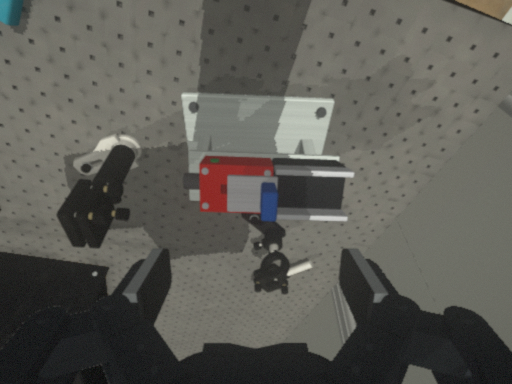

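```bash
cat >> h.py <<'E'
def onface(d,p,F,s0,h=0):
    o,v=ray(d,p);n=F[:,2];return F.T@(o+v*((n@(s0+h*n-o))/(n@v))-s0)*1000
def redfit(d,F,s0,cols,rows):
    im=d["frame"];m=mask(im,'red');n,l,st,ce=cv2.connectedComponentsWithStats(m);m=(l==1+st[1:,4].argmax())
    top=[];bot=[];lef=[]
    for c in cols:
        r=np.where(m[:,c])[0]
        if len(r): top.append(onface(d,(c,r[0]-.5),F,s0));bot.append(onface(d,(c,r[-1]+.5),F,s0))
    for r in rows:
        c=np.where(m[r])[0]
        if len(c): lef.append(onface(d,(c[0]-.5,r),F,s0))
    return map(np.array,(top,bot,lef))
E
python3 - <<'E'
from h import *
W=get_image("wrist");F=frame(105.8);s0=np.array([.447,.2736,.086])
t,b,l=redfit(W,F,s0,range(208,250,2),range(165,205,2))
for n,a in(("top",t),("bot",b)):print(n,np.median(a,0).round(2),"slope deg dx/dy",np.degrees(np.arctan(np.polyfit(a[:,1],a[:,0],1)[0])).round(2))
print("left",np.median(l,0).round(2),"slope",np.degrees(np.arctan(np.polyfit(l[:,0],l[:,1],1)[0])).round(2))
g=cv2.cvtColor(W["frame"],cv2.COLOR_RGB2GRAY).astype(float)
P=[]
for c in range(200,312,4):
    r=85+np.argmax(np.diff(g[85:108,c]));P.append(onz(W,(c,r+.5),.01))
P=np.array(P);f=np.polyfit(P[:,1],P[:,0],1);print("plate front edge yaw",np.degrees(np.arctan2(1,f[0])),np.std(P[:,0]-np.polyval(f,P[:,1])))
m=mask(W["frame"],'blue');c,=[x for x in [max(cv2.findContours(m,0,2)[0],key=cv2.contourArea)]];print(cv2.minAreaRect(c))
B=cv2.boundingRect(c);print([onface(W,(x,y),F,s0,.042).round(1) for x in(B[0]-.5,B[0]+B[2]-.5) for y in (B[1]-.5,B[1]+B[3]-.5)])
E
```

```text
top [-30.16 -13.57  -0.  ] slope deg dx/dy -0.35
bot [-15.04 -14.    -0.  ] slope deg dx/dy -53.46
left [ -6.4 -40.3  -0. ] slope -2.18
plate front edge yaw 103.04552660255554 0.00029576172992074675
((267.97174072265625, 205.59390258789062), (15.03058910369873, 29.347700119018555), 2.726310968399048)
[array([-13.9,  13. ,  42. ]), array([10.3, 13.1, 42. ]), array([-13.9,  25.6,  42. ]), array([10.3, 26.1, 42. ])]
```

```bash
python3 - <<'E'
from h import *
W=get_image("wrist")
cv2.imwrite("pics/z1.png",cv2.resize(W["frame"][145:230,180:360],None,fx=4.4,fy=4.4,interpolation=cv2.INTER_CUBIC)[:,:,::-1])
E
```

```text
(no output)
```

View pics/z1.png

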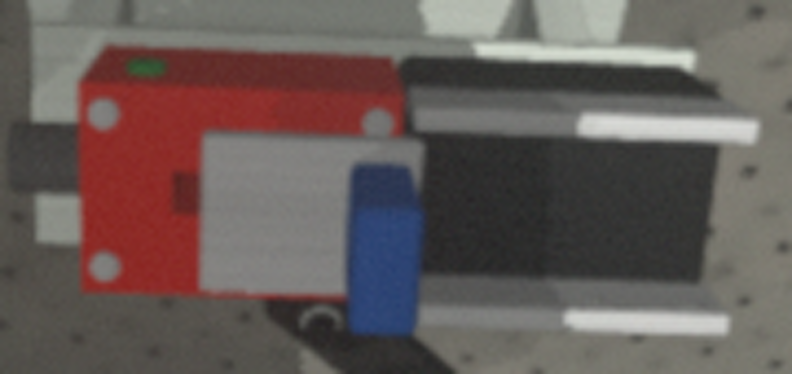

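```bash
python3 - <<'E'
from h import *
W=get_image("wrist");F=frame(103.0);s0=np.array([.447,.2736,.086])
g=lambda x,y:(180+(x+.5)/4.4-.5,145+(y+.5)/4.4-.5)
for n,p,h in(("TL",(80,82),0),("TR",(404,90),0),("BL",(82,292),0),("slotL",(172,192),0),("keepUL",(204,131),.0135),("keepLL",(199,289),.0135),("tabTL",(351,205),.042),("tabTR",(420,212),.042),("tabBL",(346,330),.042),("tabBR",(414,334),.042)):
    print(n,onface(W,g(*p),F,s0,h).round(1))
E
```

```text
TL [-23.5 -40.1  -0. ]
TR [-24.4  23.6  -0. ]
BL [ 20.9 -40.4  -0. ]
slotL [ -1.5 -22.   -0. ]
keepUL [-18.2 -14.8  13.5]
keepLL [ 13.9 -15.3  13.5]
tabTL [-13.9  12.1  42. ]
tabTR [-13.1  23.9  42. ]
tabBL [ 9.1 12.4 42. ]
tabBR [ 9.4 24.3 42. ]
```

```bash
cat >> h.py <<'E'
F=frame(103.0);S0=np.array([.447,.2736,.086])+F@[-.0015,-.0083,0]
RT=np.column_stack([F[:,1],F[:,0],-F[:,2]])   # tab pinch
RA=np.column_stack([F[:,0],-F[:,1],-F[:,2]])  # actuator, jaws along slot x
E
python3 - <<'E'
from h import *
print(S0,F.round(4))
go(RT,S0+F@[-.0005,.0265,.080],3)
go(RT,S0+F@[-.0005,.0265,.032],6)
E
```

```text
[0.44754247 0.26520692 0.08536607] [[ 0.8831 -0.225  -0.4118]
 [ 0.2039  0.9744 -0.0951]
 [ 0.4226  0.      0.9063]]
total rv [-0.0002  0.0007 -0.0501] shift [ 0.0137  0.0133 -0.0379] deg 2.9
per row/3 [-0.0001  0.0002 -0.0167] [ 0.00457  0.00445 -0.01265]
total rv [-0.0002  0.0007 -0.0501] shift [ 0.0335  0.0179 -0.0814] deg 2.9
per row/6 [-0.      0.0001 -0.0084] [ 0.00558  0.00299 -0.01357]
```

```bash
python3 -m crank '[0,0,-0.0167,0.0046,0.0044,-0.0126,50,0,0,-0.0167,0.0046,0.0044,-0.0126,50,0,0,-0.0167,0.0045,0.0045,-0.0127,50,0,0,0,0.005,0.0012,-0.0109,50,0,0,0,0.005,0.0012,-0.0109,50,0,0,0,0.0049,0.0011,-0.0109,50,0,0,0,0.0049,0.0011,-0.0108,50,0,0,0,0,0,0,50,0,0,0,0,0,0,0,0,0,0,0,0,0,0,0,0,0,0,0,0,0,0,0,0,0,0,0,0,0,0,0,0,0,0]' 30
python3 - <<'E'
from h import *
p=observe()["position"];print((F.T@(p-S0)*1000).round(1));W=get_image("wrist");cv2.imwrite("pics/w2.png",W["frame"][:,:,::-1])
E
```

```text
[  0.7  16.6 121.3]validation failed for argument at $...
```

View pics/w2.png

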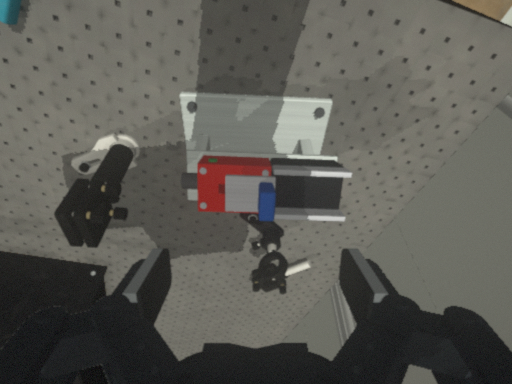

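```bash
python3 -m crank '[0,0,-0.0167,0.0046,0.0044,-0.0126,50, 0,0,-0.0167,0.0046,0.0044,-0.0126,50, 0,0,-0.0167,0.0045,0.0045,-0.0127,50, 0,0,0,0.005,0.0012,-0.0109,50, 0,0,0,0.005,0.0012,-0.0109,50, 0,0,0,0.0049,0.0011,-0.0109,50, 0,0,0,0.0049,0.0011,-0.0108,50, 0,0,0,0,0,0,50, 0,0,0,0,0,0,0, 0,0,0,0,0,0,0, 0,0,0,0,0,0,0, 0,0,0,0,0,0,0, 0,0,0,0,0,0,0]' 30
python3 - <<'E'
from h import *
p=observe()["position"];print((F.T@(p-S0)*1000).round(1))
E
```

```text
time_s: 3.2
position: [0.4284, 0.2871, 0.1144]
tool_rot: [[-0.224, 0.883, 0.413], [0.975, 0.203, 0.095], [-0.0, 0.424, -0.906]]
ft_force: [-1.9, -0.3, 5.7]
grip_width: 0.0112
[-0.1 25.6 32.1]
```

```bash
python3 -m crank '[0,0,0,-0.0015,0.0065,0,0, 0,0,0,-0.0015,0.0065,0,0, 0,0,0,-0.0015,0.0065,0,0, 0,0,0,-0.0015,0.0065,0,0, 0,0,0,-0.0015,0.0065,0,0, 0,0,0,-0.0015,0.0065,0,0, 0,0,0,0,0,0,0, 0,0,0,0,0,0,0]'
python3 - <<'E'
from h import *
s=observe();p=s["position"];print((F.T@(p-S0)*1000).round(1),F.T@s["ft_force"])
E
```

```text
time_s: 4.0
position: [0.4193, 0.3265, 0.1144]
tool_rot: [[-0.224, 0.883, 0.413], [0.975, 0.203, 0.095], [0.0, 0.424, -0.906]]
ft_force: [-2.8, 0.4, 6.1]
grip_width: 0.0113
[-0.2 66.1 32.1] [0.22979628 0.998933   6.63946135]
```

```bash
python3 -m crank '[0,0,0,0,0,0,45, 0,0,0,0,0,0,45, 0,0,0,-0.0093,-0.0021,0.0204,45, 0,0,0,-0.0093,-0.0021,0.0204,45, 0,0,0,-0.0093,-0.0021,0.0204,45, 0,0,0,-0.0093,-0.0021,0.0204,45, 0,0,0,0,0,0,45, 0,0,0,0,0,0,45]'
python3 - <<'E'
from h import *
W=get_image("wrist");im=W["frame"];s=observe();print((F.T@(s["position"]-S0)*1000).round(1),s["ft_force"])
print(blobs(im,'blue',40),blobs(im,'red',40))
cv2.imwrite("pics/w3.png",im[:,:,::-1])
b=max(blobs(im,'blue',40),key=lambda b:b[0][4])[0]
print([onface(W,(x,b[1]+b[3]*.8),F,S0,.042).round(1) for x in(b[0]-.5,b[0]+b[2]-.5)])
T=get_image("top");print(blobs(T["frame"],'blue',20),proj(T,S0+F@[0,.067,.0275]))
a=np.radians(-30);x=np.array([np.cos(a),np.sin(a),0]);z=np.array([0,0,-1.]);R=np.column_stack([x,np.cross(z,x),z])
go(R,[.424,-.303,.20],16)
S=get_image("side")
for h in(.1,):print("box top corners",[onz(T,p,h).round(3) for p in((230,165),(278,140),(303,178),(252,209))])
E
```

```text
time_s: 4.8
position: [0.3822, 0.3175, 0.1953]
tool_rot: [[-0.224, 0.883, 0.412], [0.975, 0.203, 0.094], [-0.0, 0.423, -0.906]]
ft_force: [-0.4, 0.1, -0.3]
grip_width: 0.0386
[ -0.8  65.6 121. ] [-0.73503424 -0.26264832  0.17989821]
[([249, 192, 14, 29, 388], [255.5, 206.4])] [([144, 159, 76, 55, 3463], [181.3, 186.4])]
[array([ 5.9, 60.2, 42. ]), array([ 5.9, 70.9, 42. ])]
[([139, 272, 8, 9, 43], [142.2, 276.3])] [142.72214188 276.14256437]
total rv [ 0.4417  0.3251 -2.2753] shift [ 0.0418 -0.6204  0.0056] deg 134.1
per row/16 [ 0.0276  0.0203 -0.1422] [ 0.00261 -0.03877  0.00035]
box top corners [array([ 0.641, -0.022,  0.1  ]), array([ 0.661, -0.189,  0.1  ]), array([ 0.519, -0.211,  0.1  ]), array([ 0.488, -0.032,  0.1  ])]
```

```bash
python3 -m crank '[0.0276,0.0203,-0.1422,0,-0.0388,0.02,60, 0.0276,0.0203,-0.1422,0,-0.0388,0.02,60, 0.0276,0.0203,-0.1422,0,-0.0388,0.02,60, 0.0276,0.0203,-0.1422,0,-0.0388,0,60, 0.0276,0.0203,-0.1422,0,-0.0388,0,60, 0.0276,0.0203,-0.1422,0,-0.0388,0,60, 0.0276,0.0203,-0.1422,0,-0.0388,0,60, 0.0276,0.0203,-0.1422,0,-0.0388,0,60, 0.0276,0.0203,-0.1422,0,-0.0388,0,60, 0.0276,0.0203,-0.1422,0,-0.0388,0,60, 0.0276,0.0203,-0.1422,0.007,-0.0388,0,60, 0.0276,0.0203,-0.1422,0.007,-0.0388,0,60, 0.0276,0.0203,-0.1422,0.007,-0.0388,0,60, 0.0276,0.0203,-0.1422,0.007,-0.0388,-0.02,60, 0.0276,0.0203,-0.1422,0.007,-0.0388,-0.02,60, 0.0276,0.0203,-0.1422,0.007,-0.0388,-0.02,60, 0,0,0,0,0,0,60, 0,0,0,0,0,0,60]'
python3 - <<'E'
from h import *
s=observe();print(s["q"].round(1))
W=get_image("wrist");im=W["frame"];print(blobs(im,'yellow',30))
cv2.imwrite("pics/w4.png",im[:,:,::-1])
print(proj(W,[.4248,-.3032,.0733]))
E
```

```text
time_s: 6.75
position: [0.4239, -0.3037, 0.1938]
tool_rot: [[0.866, -0.5, -0.002], [-0.5, -0.866, 0.0], [-0.002, 0.001, -1.0]]
ft_force: [-0.3, 1.1, 1.0]
grip_width: 0.0513
[-48.6  21.6  83.8  -0.1  74.8 -18.5]
[([246, 185, 19, 25, 449], [255.3, 197.0])]
[255.72512667 188.49175297]
```

View pics/w4.png

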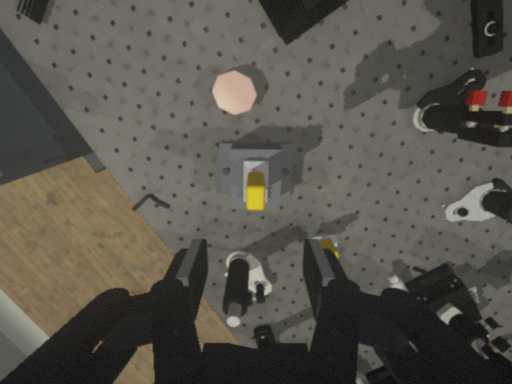

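```bash
python3 - <<'E'
from h import *
W=get_image("wrist");im=W["frame"];h=cv2.cvtColor(im,cv2.COLOR_RGB2HSV)
y=mask(im,'yellow');sub=h[...,2][y>0];print(np.percentile(sub,[10,30,50,70,90]))
n,l,st,ce=cv2.connectedComponentsWithStats(((y>0)&(h[...,2]>215)).astype(np.uint8));i=1+st[1:,4].argmax();print(st[i],ce[i])
c=max(cv2.findContours((l==i).astype(np.uint8),0,1)[0],key=cv2.contourArea);r=cv2.minAreaRect(c);print(r)
print("top centre",onz(W,ce[i],.096).round(4))
b=cv2.boxPoints(r);print([onz(W,p,.096).round(4).tolist() for p in b])
s=observe();print(s["tool_rot"].round(4)[:, 0],"decoy",onz(get_image("top"),(368,180),.03))
T=get_image("top");S=get_image("side")
print(proj(W,onz(T,(368,181),.03)))
cv2.imwrite("pics/z2.png",np.hstack([cv2.resize(im[135:225,205:310],None,fx=5,fy=5,interpolation=cv2.INTER_CUBIC)])[:,:,::-1])
E
```

```text
[154.  192.8 209.  210.  211. ]Traceback (most recent call last):
  File "<stdin>", line 4, in <module>
ValueError: attempt to get argmax of an empty sequence
```

```bash
python3 - <<'E'
from h import *
W=get_image("wrist");im=W["frame"];h=cv2.cvtColor(im,cv2.COLOR_RGB2HSV)
y=mask(im,'yellow')
n,l,st,ce=cv2.connectedComponentsWithStats(((y>0)&(h[...,2]>200)).astype(np.uint8));i=1+st[1:,4].argmax();print(st[i],ce[i])
c=max(cv2.findContours((l==i).astype(np.uint8),0,1)[0],key=cv2.contourArea);r=cv2.minAreaRect(c);print(r)
print("top centre",onz(W,ce[i],.096).round(4))
b=cv2.boxPoints(r);print([onz(W,p,.096).round(4).tolist() for p in b])
T=get_image("top");print("decoy",onz(T,(368,180),.03))
cv2.imwrite("pics/z2.png",cv2.resize(im[135:225,205:310],None,fx=5,fy=5,interpolation=cv2.INTER_CUBIC)[:,:,::-1])
E
```

```text
[248 189  15  21 300] [254.94333333 198.65666667]
((255.0, 199.0), (20.0, 14.0), 90.0)
top centre [ 0.4236 -0.3037  0.096 ]
[[0.4229, -0.2937, 0.096], [0.4328, -0.2994, 0.096], [0.4242, -0.3146, 0.096], [0.4141, -0.3088, 0.096]]
decoy [ 0.45363889 -0.41433473  0.03      ]
```

View pics/z2.png

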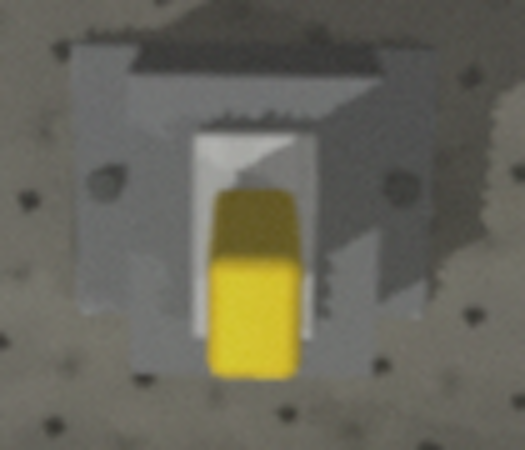

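```bash
python3 -m crank '[0,0,0,0,0,-0.02,60, 0,0,0,0,0,-0.02,60, 0,0,0,0,0,-0.02,60, 0,0,0,0,0,-0.02,60, 0,0,0,0,0,-0.022,60, 0,0,0,0,0,-0.021,60, 0,0,0,0,0,0,60, 0,0,0,0,0,0,0, 0,0,0,0,0,0,0, 0,0,0,0,0,0,0, 0,0,0,0,0,0,0, 0,0,0,0,0,0,0, 0,0,0,0,0,0,0]' 45
```

```text
time_s: 8.25
position: [0.4247, -0.3035, 0.0739]
tool_rot: [[0.866, -0.5, 0.002], [-0.5, -0.866, -0.004], [0.003, 0.003, -1.0]]
ft_force: [0.0, 1.6, 6.9]
grip_width: 0.0158
```

```bash
python3 -m crank '[0,0,0,0,0,0.012,0, 0,0,0,0,0,0.015,0, 0,0,0,0,0,0.02,0, 0,0,0,0,0,0.03,0, 0,0,0,0,0,0.04,0, 0,0,0,0,0,0.03,0, 0,0,0,0,0,0,0]'
python3 - <<'E'
from h import *
s=observe();print(s["position"],s["ft_force"],s["grip_width"])
go(RA,S0+F@[0,0,.130],16)
W=get_image("wrist");im=W["frame"];cv2.imwrite("pics/w5.png",im[:,:,::-1]);print(blobs(im,'yellow',30))
R,p=s["tool_rot"],s["position"]
for n,c in(("headtop",[0,0,-.022]),("tip",[0,0,.058])):print(n,proj(W,p+R@c))
E
```

```text
time_s: 8.95
position: [0.4251, -0.3042, 0.224]
tool_rot: [[0.866, -0.5, 0.006], [-0.5, -0.866, -0.009], [0.009, 0.005, -1.0]]
ft_force: [-0.1, -0.1, -1.2]
grip_width: 0.0157
[ 0.4251369  -0.3041506   0.22398145] [-0.08327464 -0.1403288  -1.20857882] 0.015747423476723674
total rv [-0.0599 -0.4332  0.7396] shift [-0.0311  0.557  -0.0208] deg 49.2
per row/16 [-0.0037 -0.0271  0.0462] [-0.00195  0.03481 -0.0013 ]
[([311, 229, 17, 17, 133], [319.5, 239.8]), ([239, 270, 33, 42, 1355], [255.0, 290.3])]
headtop [254.69185514 291.35182544]
tip [254.80293164 217.47745427]
```

```bash
python3 -m crank '[-0.0037,-0.0271,0.0462,-0.004,0.0348,0,0, -0.0037,-0.0271,0.0462,-0.004,0.0348,0,0, -0.0037,-0.0271,0.0462,-0.004,0.0348,0,0, -0.0037,-0.0271,0.0462,-0.004,0.0348,0,0, -0.0037,-0.0271,0.0462,-0.004,0.0348,0,0, -0.0037,-0.0271,0.0462,-0.004,0.0348,0,0, -0.0037,-0.0271,0.0462,-0.004,0.0348,0,0, -0.0037,-0.0271,0.0462,-0.003,0.0348,0,0, -0.0037,-0.0271,0.0462,0,0.0348,0,0, -0.0037,-0.0271,0.0462,0,0.0348,0,0, -0.0037,-0.0271,0.0462,0,0.0348,0,0, -0.0037,-0.0271,0.0462,0,0.0348,0,0, -0.0037,-0.0271,0.0462,0,0.0348,0,0, -0.0037,-0.0271,0.0462,0,0.0348,-0.007,0, -0.0037,-0.0271,0.0462,0,0.0348,-0.007,0, -0.0037,-0.0271,0.0462,0,0.0348,-0.007,0, 0,0,0,0,0,0,0, 0,0,0,0,0,0,0]'
python3 - <<'E'
from h import *
s=observe();print(s["q"].round(1),(F.T@(s["position"]-S0)*1000).round(1),(RA.T@s["tool_rot"]).round(4).tolist())
go(RA,S0+F@[0,0,.090],4)
W=get_image("wrist");im=W["frame"];cv2.imwrite("pics/w6.png",im[:,:,::-1])
print("slot",proj(W,S0),"tip",proj(W,s["position"]+s["tool_rot"]@[0,0,.058]))
E
```

```text
time_s: 10.8
position: [0.3923, 0.2537, 0.1973]
tool_rot: [[0.887, 0.227, 0.401], [0.206, -0.974, 0.096], [0.413, -0.003, -0.911]]
ft_force: [0.5, 0.0, -2.2]
grip_width: 0.0153
[ 19.7   8.7 106.4  -3.9  40.8   9. ] [ -3.8   1.2 125.3] [[0.9999, 0.0007, -0.0111], [-0.0008, 1.0, -0.0036], [0.0111, 0.0036, 0.9999]]
total rv [-0.0004 -0.0114 -0.0022] shift [ 0.0182  0.0029 -0.0304] deg 0.7
per row/4 [-0.0001 -0.0029 -0.0006] [ 0.00455  0.00073 -0.0076 ]
slot [261.08146806 189.84353199] tip [255.40769149 217.56780765]
```

View pics/w6.png

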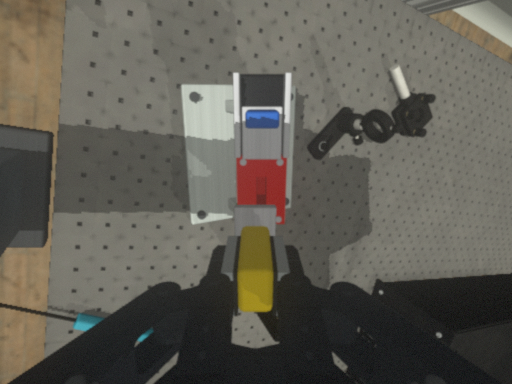

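```bash
python3 - <<'E'
from h import *
W=get_image("wrist");im=W["frame"];m=mask(im,'red')
for r in range(166,206,4):
    c=np.where(m[r])[0];print(r,c[0],c[-1],onface(W,(c[0]-.5,r),F,S0)[:2].round(1),onface(W,(c[-1]+.5,r),F,S0)[:2].round(1), im[r,252:273,0].tolist())
print(im[165:206,261,0].tolist())
go(RA,S0+F@[0,0,.066],6)
E
```

```text
166 237 284 [-21.3  21.3] [21.2 21.3] [142, 144, 144, 144, 143, 143, 143, 144, 143, 143, 143, 142, 143, 142, 144, 143, 141, 145, 143, 144, 140]
170 237 284 [-21.3  17.6] [21.3 17.7] [146, 145, 142, 144, 143, 143, 143, 144, 142, 141, 143, 146, 141, 143, 143, 144, 144, 142, 143, 142, 142]
174 237 284 [-21.4  14. ] [21.4 14.1] [142, 143, 143, 144, 142, 144, 142, 143, 145, 142, 144, 144, 142, 140, 142, 142, 142, 141, 141, 144, 144]
178 237 284 [-21.5  10.3] [21.5 10.4] [144, 143, 142, 132, 128, 130, 132, 130, 129, 129, 130, 130, 124, 125, 137, 143, 144, 143, 142, 142, 144]
182 237 284 [-21.6   6.5] [21.6  6.6] [144, 143, 142, 130, 126, 131, 129, 132, 132, 130, 129, 126, 121, 121, 135, 141, 144, 141, 141, 143, 144]
186 237 284 [-21.6   2.8] [21.7  2.9] [144, 143, 142, 130, 127, 130, 132, 132, 130, 130, 128, 130, 121, 122, 134, 142, 141, 143, 144, 144, 143]
190 237 283 [-21.7  -1. ] [21.  -0.9] [144, 145, 140, 131, 125, 127, 129, 132, 129, 132, 130, 130, 118, 123, 137, 144, 144, 144, 141, 143, 144]
194 237 283 [-21.8  -4.9] [21.1 -4.7] [144, 142, 142, 125, 106, 104, 100, 102, 104, 102, 102, 103, 99, 120, 138, 142, 144, 143, 142, 143, 142]
198 237 283 [-21.9  -8.7] [21.2 -8.6] [144, 142, 140, 125, 108, 99, 98, 99, 101, 97, 101, 101, 102, 117, 136, 143, 144, 141, 142, 144, 142]
202 237 283 [-21.9 -12.6] [ 21.3 -12.5] [143, 141, 142, 126, 108, 99, 99, 101, 100, 99, 101, 99, 101, 121, 140, 139, 141, 143, 144, 140, 144]
[144, 143, 145, 143, 144, 141, 141, 144, 142, 142, 139, 133, 131, 129, 130, 132, 130, 130, 130, 130, 131, 130, 131, 131, 130, 132, 130, 129, 117, 102, 100, 98, 100, 97, 102, 98, 100, 99, 101, 101, 92]
total rv [-0.0011 -0.0097  0.0003] shift [ 0.0273  0.0061 -0.053 ] deg 0.6
per row/6 [-0.0002 -0.0016  0.    ] [ 0.00455  0.00102 -0.00883]
```

```bash
python3 -m crank '[0,-0.0016,0,0.0045,0.001,-0.0088,0, 0,-0.0016,0,0.0045,0.001,-0.0088,0, 0,-0.0016,0,0.0045,0.001,-0.0088,0, 0,-0.0016,0,0.0045,0.001,-0.0088,0, 0,-0.0016,0,0.0045,0.001,-0.0088,0, 0,-0.0016,0,0.0045,0.001,-0.0088,0, 0,0,0,0,0,0,0, 0,0,0,0,0,0,0]'
python3 - <<'E'
from h import *
s=observe();print(s["q"].round(1),(F.T@(s["position"]-S0)*1000).round(1),(RA.T@s["tool_rot"]).round(4).tolist(),F.T@s["ft_force"])
go(RA,S0+F@[-.0002,-.0004,.056],2)
W=get_image("wrist");im=W["frame"];cv2.imwrite("pics/w7.png",im[:,:,::-1])
print(blobs(im,'yellow',50))
R,p=s["tool_rot"],s["position"]
for c in([-.008,.011,-.022],[.008,.011,-.022],[0,-.011,-.022],[0,-.011,.026],[-.012,-.021,.026],[.012,-.021,.026],[0,-.021,.032]):print(c,proj(W,p+R@c).round(1))
E
```

```text
time_s: 11.7
position: [0.4202, 0.2596, 0.1455]
tool_rot: [[0.883, 0.226, 0.412], [0.204, -0.974, 0.097], [0.423, -0.001, -0.906]]
ft_force: [0.1, -0.4, -1.3]
grip_width: 0.0152
[ 19.2  15.8 108.1  -4.9  31.3   9.8] [ 0.1  0.7 66.3] [[1.0, 0.0003, 0.0007], [-0.0003, 1.0, -0.0014], [-0.0007, 0.0014, 1.0]] [-0.53665629 -0.39422929 -1.17642043]
total rv [-0.0013  0.0004 -0.0009] shift [ 0.0042 -0.0002 -0.0095] deg 0.1
per row/2 [-0.0007  0.0002 -0.0004] [ 2.11e-03 -8.00e-05 -4.73e-03]
[([238, 227, 35, 85, 2325], [254.6, 273.6])]
[-0.008, 0.011, -0.022] [237.4 312.3]
[0.008, 0.011, -0.022] [273.6 312.4]
[0, -0.011, -0.022] [255.5 269.2]
[0, -0.011, 0.026] [255.4 222. ]
[-0.012, -0.021, 0.026] [234.1 205.7]
[0.012, -0.021, 0.026] [276.7 205.7]
[0, -0.021, 0.032] [255.4 202. ]
```

```bash
python3 - <<'E'
import cv2
im=cv2.imread("pics/w7.png");cv2.imwrite("pics/z7.png",cv2.resize(im[100:325,190:330],None,fx=2.6,fy=2.6,interpolation=cv2.INTER_CUBIC))
E
```

```text
(no output)
```

View pics/z7.png

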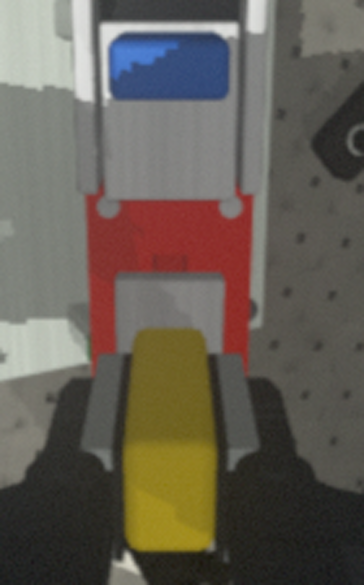

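```bash
python3 -m crank '[0,0,0,0.0021,-0.0001,-0.0047,0, 0,0,0,0.0021,-0.0001,-0.0047,0, 0,0,0,0.0016,0.0004,-0.0036,0, 0,0,0,0.0016,0.0004,-0.0036,0, 0,0,0,0,0,0,0]'
python3 - <<'E'
from h import *
s=observe();print((F.T@(s["position"]-S0)*1000).round(2),(F.T@s["ft_force"]).round(2),s["wrist_torque"].round(2))
E
```

```text
time_s: 12.25
position: [0.4276, 0.2602, 0.1286]
tool_rot: [[0.883, 0.226, 0.412], [0.204, -0.974, 0.096], [0.423, -0.001, -0.906]]
ft_force: [0.6, -0.1, -1.8]
grip_width: 0.0153
[-0.36 -0.45 47.83] [-0.23 -0.25 -1.92] [0.   0.29 0.01]
```

```bash
python3 -m crank '[0,0,0,0.0021,0.0005,-0.0045,0, 0,0,0,0.0021,0.0005,-0.0045,0, 0,0,0,0.0012,0.0003,-0.0027,0, 0,0,0,0.0008,0.0002,-0.0018,0, 0,0,0,0.0004,0.0001,-0.0009,0, 0,0,0,0,0,0,0]'
python3 - <<'E'
from h import *
s=observe();print((F.T@(s["position"]-S0)*1000).round(2),(F.T@s["ft_force"]).round(2),s["wrist_torque"].round(2))
E
```

```text
time_s: 12.85
position: [0.4339, 0.2618, 0.1152]
tool_rot: [[0.882, 0.226, 0.413], [0.204, -0.974, 0.097], [0.424, -0.001, -0.906]]
ft_force: [-5.7, -1.8, 8.8]
grip_width: 0.0155
[-0.18 -0.29 33.03] [-1.7  -0.46 10.48] [-0.41  0.55 -0.13]
```

```bash
python3 -m crank '[0,0,0,0.0004,0.0001,-0.0009,0, 0,0,0,0.0002,0,-0.0005,0, 0,0,0,0,0,0,0]'
python3 - <<'E'
from h import *
s=observe();print((F.T@(s["position"]-S0)*1000).round(2),(F.T@s["ft_force"]).round(2),s["wrist_torque"].round(2),(RA.T@s["tool_rot"]).round(4).tolist())
W=get_image("wrist");cv2.imwrite("pics/w8.png",W["frame"][:,:,::-1])
E
```

```text
time_s: 13.15
position: [0.4338, 0.2618, 0.1151]
tool_rot: [[0.882, 0.226, 0.414], [0.205, -0.974, 0.097], [0.425, -0.001, -0.905]]
ft_force: [-19.7, -5.6, 28.8]
grip_width: 0.016
[-0.22 -0.22 32.95] [-6.4  -1.02 34.73] [-0.8   0.97 -0.32] [[1.0, 0.001, 0.0029], [-0.001, 1.0, -0.0015], [-0.0029, 0.0015, 1.0]]
```

```bash
python3 -m crank '[0,0,0,-0.0004,-0.0001,0.0009,0, 0,0,0,0,0,0,45, 0,0,0,0,0,0,45, 0,0,0,0,0,0,45, 0,0,0,-0.0041,-0.001,0.0091,45, 0,0,0,-0.0082,-0.0019,0.0181,45, 0,0,0,-0.0082,-0.0019,0.0181,45, 0,0,0,-0.0082,-0.0019,0.0181,45, 0,0,0,-0.0082,-0.0019,0.0181,45, 0,0,0,0,0,0,45, 0,0,0,0,0,0,45]'
python3 - <<'E'
from h import *
s=observe();print((F.T@(s["position"]-S0)*1000).round(2),s["ft_force"].round(1))
W=get_image("wrist");im=W["frame"];cv2.imwrite("pics/w9.png",im[:,:,::-1]);print(blobs(im,'yellow',50),blobs(im,'blue',50))
P=lambda x,y,z:proj(W,S0+F@np.array([x,y,z])/1000).round(1)
print("headtop corners",P(-8,-11,54),P(8,11,54),"flange corners",P(-12,-21,6),P(12,21,6),P(12,21,0),"tab",P(0,65.6,27.5))
go(RT,S0+F@[0,.0656,.110],11)
cv2.imwrite("pics/z9.png",cv2.resize(im[90:290,160:360],None,fx=3,fy=3,interpolation=cv2.INTER_CUBIC)[:,:,::-1])
E
```

```text
time_s: 14.3
position: [0.3974, 0.2532, 0.1959]
tool_rot: [[0.882, 0.226, 0.413], [0.204, -0.974, 0.097], [0.424, -0.001, -0.905]]
ft_force: [0.2, 0.4, 0.0]
grip_width: 0.0385
[  0.    -0.42 121.99] [0.2 0.4 0. ]
[([244, 183, 21, 44, 845], [254.0, 205.1])] [([238, 108, 33, 16, 472], [255.2, 115.3])]
headtop corners [244.2 225.6] [266.4 197.2] flange corners [241.6 213.3] [269.1 167.6] [268.8 166. ] tab [255.1 115.3]
total rv [-0.6482 -0.1501  1.4226] shift [-0.0099  0.0655 -0.0103] deg 90.0
per row/11 [-0.0589 -0.0136  0.1293] [-0.0009   0.00596 -0.00094]
```

View pics/z9.png

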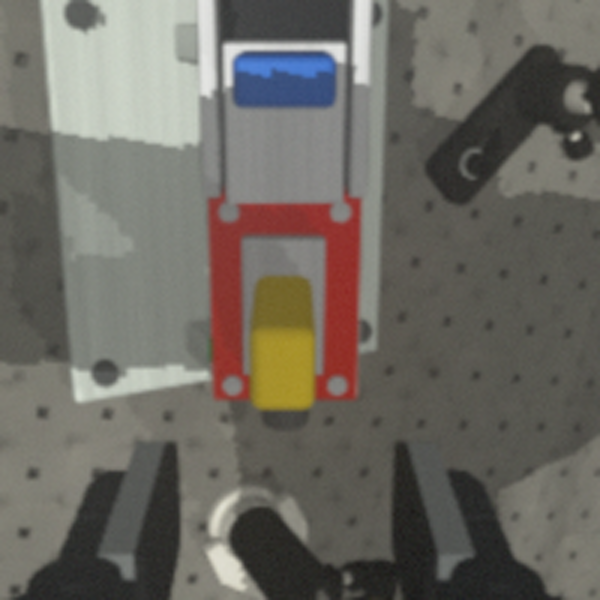

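```bash
python3 -m crank '[0,0,0,-0.0054,0.0232,0,0, 0,0,0,-0.0054,0.0232,0,0, 0,0,0,-0.0054,0.0232,0,0, 0,0,0,-0.0054,0.0232,0,0, 0,0,0,0,0,0,0, 0,0,0,0.0093,0.0021,-0.0204,0, 0,0,0,0.0093,0.0021,-0.0204,0, 0,0,0,0.0093,0.0021,-0.0204,0, 0,0,0,0.0088,0.0020,-0.0195,0, 0,0,0,0,0,0,0]' 30
python3 - <<'E'
from h import *
s=observe();print((F.T@(s["position"]-S0)*1000).round(2),(F.T@s["ft_force"]).round(2),s["grip_width"])
E
```

```text
time_s: 15.35
position: [0.4126, 0.3531, 0.112]
tool_rot: [[0.885, 0.225, 0.408], [0.204, -0.974, 0.094], [0.419, 0.001, -0.908]]
ft_force: [-0.1, 0.2, 0.9]
grip_width: -0.0001
[-1.7  93.55 30.17] [0.3  0.26 0.85] -7.705026837442764e-05
```

```bash
python3 -m crank '[0,0,0,0.0013,-0.0044,0.002,0, 0,0,0,0.0011,-0.0049,0,0, 0,0,0,0.0011,-0.0049,0,0, 0,0,0,0.0011,-0.0049,0,0, 0,0,0,0.0011,-0.0049,0,0, 0,0,0,0,0,0,0]'
python3 - <<'E'
from h import *
s=observe();print((F.T@(s["position"]-S0)*1000).round(2),(F.T@s["ft_force"]).round(2))
W=get_image("wrist");T=get_image("top");print(blobs(T["frame"],'blue',20),[proj(T,S0+F@[0,y,.0275]).round(1).tolist() for y in(.045,.055,.067)])
E
```

```text
time_s: 15.95
position: [0.4184, 0.3297, 0.1173]
tool_rot: [[0.883, 0.225, 0.413], [0.203, -0.974, 0.096], [0.424, -0.001, -0.906]]
ft_force: [-0.3, 0.9, 0.3]
grip_width: 0.0
[ 0.91 69.36 34.8 ] [0.08 0.89 0.34]
[] [[149.4, 271.6], [146.4, 273.7], [142.7, 276.1]]
```

```bash
python3 -m crank '[0,0,0,0.0006,-0.0024,0,0, 0,0,0,0.0006,-0.0024,0,0, 0,0,0,0,0,0,0]'; python3 -m crank '[0,0,0,0.0003,-0.0015,0,0, 0,0,0,0,0,0,0]'; python3 -m crank '[0,0,0,0.0003,-0.0015,0,0, 0,0,0,0,0,0,0]'
python3 - <<'E'
from h import *
s=observe();print((F.T@(s["position"]-S0)*1000).round(2),(F.T@s["ft_force"]).round(2))
E
```

```text
time_s: 16.35
position: [0.4194, 0.3253, 0.1169]
tool_rot: [[0.883, 0.226, 0.412], [0.204, -0.974, 0.097], [0.423, -0.001, -0.906]]
ft_force: [0.3, 0.6, 0.3]
grip_width: -0.0001
time_s: 16.55
position: [0.4198, 0.3239, 0.1169]
tool_rot: [[0.883, 0.226, 0.412], [0.204, -0.974, 0.097], [0.424, -0.001, -0.906]]
ft_force: [-0.3, 0.7, 0.2]
grip_width: 0.0
time_s: 16.75
position: [0.4201, 0.3224, 0.1169]
tool_rot: [[0.883, 0.226, 0.412], [0.204, -0.974, 0.097], [0.424, -0.001, -0.906]]
ft_force: [-0.3, 1.6, -0.4]
grip_width: 0.0001
[ 0.78 61.88 34.47] [-0.15  1.59 -0.35]
```

```bash
for i in 1; do python3 -m crank '[0,0,0,0.0004,-0.0015,0,0, 0,0,0,0,0,0,0]'|grep ft; done; python3 -m crank '[0,0,0,0.0004,-0.0015,0,0, 0,0,0,0,0,0,0]'|grep ft
python3 - <<'E'
from h import *
s=observe();print((F.T@(s["position"]-S0)*1000).round(2),(F.T@s["ft_force"]).round(2))
for n in("wrist","side"):
    W=get_image(n);print(n,blobs(W["frame"],'blue',15),"yellow",blobs(W["frame"],'yellow',40),[proj(W,S0+F@[0,y,.0275]).round(1).tolist() for y in(.045,.055,.067)])
E
```

```text
ft_force: [-1.1, 2.9, -0.6]
ft_force: [-4.1, 13.7, -2.3]
[ 0.84 60.2  34.6 ] [-1.77 14.25 -1.73]
wrist [] yellow [] [[253.9, 281.0], [253.8, 264.8], [253.8, 244.5]]
side [([448, 14, 6, 7, 26], [450.3, 17.1]), ([459, 22, 6, 8, 31], [461.4, 25.2]), ([470, 31, 7, 8, 35], [473.4, 34.2]), ([483, 40, 8, 9, 42], [486.4, 43.7]), ([497, 51, 9, 9, 51], [501.1, 54.9]), ([218, 123, 8, 6, 23], [221.8, 125.6])] yellow [([220, 128, 10, 12, 57], [224.5, 133.4]), ([423, 283, 33, 10, 231], [438.8, 287.8]), ([237, 297, 7, 11, 59], [240.5, 301.7])] [[221.6, 127.8], [220.9, 126.4], [220.1, 124.8]]
```

```bash
python3 -m crank '[0,0,0,-0.001,0.005,0,0, 0,0,0,-0.002,0.010,0,0, 0,0,0,-0.0082,-0.0019,0.0181,0, 0,0,0,-0.0082,-0.0019,0.0181,0, 0,0,0,-0.0082,-0.0019,0.0181,0, 0,0,0,-0.0082,-0.0019,0.0181,0, 0,0,0,-0.0082,-0.0019,0.0181,0, 0,0,0,0.0068,-0.0292,0,0, 0,0,0,0.0068,-0.0292,0,0, 0,0,0,0,0,0,0, 0,0,0,0,0,0,0]'
python3 - <<'E'
from h import *
s=observe();print((F.T@(s["position"]-S0)*1000).round(2),s["ft_force"].round(1))
W=get_image("wrist");im=W["frame"];cv2.imwrite("pics/w10.png",im[:,:,::-1])
P=lambda x,y,z:proj(W,S0+F@np.array([x,y,z])/1000).round(1)
h=cv2.cvtColor(im,cv2.COLOR_RGB2HSV)
print(blobs(im,'yellow',50),blobs(im,'blue',50));print("headtop",P(-8,-11,54),P(8,11,54),"headbase",P(0,11,6))
b=max(blobs(im,'blue',50),key=lambda b:b[0][4])[0]
print("tab top edges y",[onface(W,(b[0]+b[2]/2,y),F,S0,z).round(1) for y,z in((b[1]-.5,.042),(b[1]+b[3]-.5,.042))])
T=get_image("top");S=get_image("side")
for n,d in(("top",T),("side",S)):print(n,blobs(d["frame"],'blue',15)[-1],[ [x for x in blobs(d["frame"],'yellow',15)]],proj(d,S0+F@[0,.045,.0275]).round(1),proj(d,S0+F@[0,0,.03]).round(1))
for n,d in(("top",T),("side",S)):
    a=cv2.imread(f"pics/{n}0.png")[:,:,::-1];df=np.abs(a.astype(int)-d["frame"]).max(2)>60
    k,l,st,ce=cv2.connectedComponentsWithStats(df.astype(np.uint8));print(n,"changed",[(st[i].tolist()) for i in range(1,k) if st[i][4]>12])
E
```

```text
time_s: 18.35
position: [0.3908, 0.2661, 0.2077]
tool_rot: [[0.883, 0.224, 0.413], [0.202, -0.975, 0.096], [0.424, -0.001, -0.906]]
ft_force: [-0.3, -0.6, 0.9]
grip_width: 0.0004
[  1.78  13.65 134.18] [-0.3 -0.6  0.9]
[([242, 196, 20, 40, 713], [252.0, 216.5])] [([239, 157, 28, 14, 369], [252.8, 163.9])]
headtop [242.8 235.4] [263.4 209.3] headbase [253.2 189.9]
tab top edges y [array([ 0.2, 49.3, 42. ]), array([ 0.1, 38.4, 42. ])]
top ([146, 270, 5, 7, 18], [148.2, 272.6]) [[([366, 177, 5, 7, 24], [368.2, 180.0]), ([159, 258, 9, 11, 61], [163.1, 263.3])]] [149.4 271.6] [162.9 262.6]
side ([218, 124, 8, 5, 17], [221.8, 125.9]) [[([220, 127, 10, 13, 58], [224.5, 133.3]), ([423, 283, 33, 10, 231], [438.9, 287.8]), ([237, 297, 7, 11, 59], [240.5, 301.7])]] [221.6 127.8] [224.3 133.4]
top changed [[334, 193, 14, 12, 112], [199, 218, 13, 22, 118], [194, 237, 6, 5, 13], [137, 254, 34, 39, 400], [143, 267, 123, 117, 3094], [129, 268, 12, 10, 32], [144, 268, 6, 8, 18], [315, 315, 12, 24, 127], [147, 324, 26, 17, 151], [182, 332, 6, 4, 14], [290, 337, 23, 11, 109], [316, 336, 8, 4, 15], [156, 338, 11, 9, 51], [168, 339, 9, 8, 60], [303, 345, 23, 6, 61], [163, 347, 10, 11, 59], [175, 348, 32, 36, 316], [329, 348, 22, 27, 137], [267, 369, 13, 13, 83], [23, 376, 49, 8, 271]]
side changed [[0, 0, 39, 116, 1050], [66, 0, 12, 11, 87], [38, 0, 95, 152, 3047], [106, 0, 19, 15, 116], [125, 0, 36, 77, 1630], [3, 27, 12, 30, 55], [164, 41, 26, 29, 595], [169, 60, 47, 54, 1134], [6, 70, 25, 73, 945], [0, 118, 98, 98, 2577], [208, 123, 25, 21, 155], [267, 123, 9, 7, 23], [231, 124, 32, 23, 277], [46, 137, 6, 14, 28], [205, 143, 23, 13, 137], [187, 148, 18, 10, 60], [49, 154, 5, 10, 17], [91, 168, 29, 32, 307], [64, 180, 11, 9, 22], [101, 225, 13, 6, 40], [112, 229, 9, 6, 13], [221, 252, 11, 23, 168], [233, 264, 8, 7, 25], [251, 273, 8, 7, 25]]
```

```bash
python3 - <<'E'
from h import *
for n,L in(("top",{"mirror":(183,214,32,30),"lens":(113,218,35,25),"post":(368,198,24,26),"box":(304,197,18,18)}),("side",{"mirror":(234,143,22,40),"lens":(253,120,28,34),"post":(186,280,26,46),"box":(228,246,18,18)})):
    a=cv2.imread(f"pics/{n}0.png",0);b=cv2.cvtColor(get_image(n)["frame"],cv2.COLOR_RGB2GRAY)
    for k,(x,y,w,h) in L.items():
        r=cv2.matchTemplate(b[y-6:y+h+6,x-6:x+w+6],a[y:y+h,x:x+w],cv2.TM_CCOEFF_NORMED);_,v,_,p=cv2.minMaxLoc(r);print(n,k,"shift",p[0]-6,p[1]-6,round(v,3))
E
```

```text
top mirror shift 0 0 0.904
top lens shift 0 0 0.848
top post shift 0 0 1.0
top box shift 0 0 1.0
side mirror shift 0 0 0.96
side lens shift 0 0 0.808
side post shift 0 0 0.999
side box shift 0 0 0.97
```

Nothing shifted; the lower match scores come from the arm's changed shadow. The gripper is clear, so I hand in.

```bash
python3 -c "
from rig import *
s=observe();print(s['time_s'],s['ft_force']);print(close_job())"
```

```text
18.6 [0.79151552 0.87894229 0.17731349]
the job is handed in; nothing more can be done
None
```

The job is done and handed in at 18.6 s, with the gripper clear of everything.

- **Keeper aside:** I pinched the tab and slid the keeper to about q = 0.044, which cleared the slot.
- **Actuator:** I took it from the parking block and pushed it straight into the slot. It came to a hard stop at about 35 N. Afterwards the flange looked flat and centred, and the head was within about 1 px of where a fully home actuator should appear.
- **Keeper back:** I pushed it with the shut fingers until the force rose to about 14 N. In the last wrist picture the tab was at y ≈ 44 mm, so q ≈ 0.022, against the stated 0.023 or so.

**Disagreements:**
- The insertion stopped about 1 mm higher than I had predicted from the grasp height; I put this down to grasp and height error.
- The last 14 N push and the final keeper position were checked only in numbers, because my 12 pictures were already used.

**Bystanders:** The mirror, lens, post and box showed no shift between the first and last images. The match was weaker for the mirror and lens (0.81 to 0.96), and I attribute that to the arm's changed shadow.

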